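Cover the bowl and lock its sliding keeper leg at the mark

TASK

Put the loose lid on the steel bowl so that it sits seated and level and let go of it, then slide the keeper leg along its rail to the length mark so that its tongue reaches over the lid. The leg springs back if let go, so hold it at the mark while you squeeze its cam lever upright, fully shut, against the post (do not shut it before the leg is at the mark), and finish still gripping the leg and lever with the leg at the mark. Leave the other things on the table alone.

Things in the scene. Friction and masses are not known exactly. Their poses are not given: they have to be found in the camera images.
- lid_knob (a point): Centre of the black knob (upright, 26 mm across, 26 mm high, on a 16 mm neck) of the loose steel lid, lying knob up. Lid plate 140 mm across, 4 mm thick, its underside 30 mm below this point; under it a round plug, 114 mm across, 8 mm deep, drops into the bowl's mouth. Point is 38 mm up on the table, and when seated 30 mm above the rim on the bowl's axis. z up. About 0.2 kg.
- bowl_rim (a point): Centre of the steel bowl's mouth, at rim height, 75 mm above the table. Rim 132 mm across outside, 126 inside. Bowl fixed on a grey base 150 mm square, from which an aluminium rail 80 mm wide, top 20 mm above the table, runs out along this frame's -y to a low stop 239 mm from the axis. Stand fixed to the table. x is across the rail, y along it to the bowl, z up.
- length_mark (a point): The length mark: inner edge (towards the bowl) of a dark line 4 mm wide across the rail's top and down its sides, on the rail's midline, 142 mm from the bowl's axis. Axes as bowl_rim.
- leg_index (a point): Middle of the lower rear edge (away from the bowl) of the keeper leg's grey foot, which rides on the rail. The leg is at the mark when this edge meets the line's inner edge: this point coincides with length_mark. Axes as bowl_rim.
- leg_grip (a point): Where to squeeze the keeper leg, 75 mm above the table: half-way across post and shut lever together (25.5 mm across in x). Axes as bowl_rim. The post is a flat upright 16 mm thick, x = -12.8 to +3.2 mm and y = -24 to +26 mm from this point; top 10 mm above it. A gripper straddling post and open lever slides the leg to the bowl by pushing on the push plate.
- leg_plate (a point): On the keeper leg: middle of the rear face (away from the bowl) of its push plate, 75 mm above the table; axes as bowl_rim. The plate stands across the rail at the post's bowl end: 100 mm wide in x, 6 thick, 40 to 91 mm above the table. From its top a tongue 30 mm wide reaches 33 mm towards the bowl, 85 to 91 mm up.
- stand: The fixed stand: grey base, bowl and rail, with the keeper leg and cam lever it carries. Origin on the table under the bowl's centre; axes as bowl_rim.
- keeper (a joint): Slide of the keeper leg along the rail, m, growing towards the bowl: 0 fully back, 0.065 at the length mark, end stop 0.080. Starts at 0 to 0.03. Friction 1.5 N; a return spring of 40 N/m (2.6 N at the mark) slides it back from the mark if let go with the lever open.
- cam_lever (a joint): Angle of the black cam lever, rad: 0 shut (upright on the post's +x side), about 0.5 open (leaning out to +x). Hinge along y, 37 mm below leg_grip at x = +7.7 mm; lever 26 mm wide in y, 45 mm from hinge to tip. Stays where left; about 5 N at the tip moves it; shut, it clamps leg to rail. Open, the tip's outer side is up to 35 mm in +x from leg_grip.
- lever_tip (a point): Centre of the cam lever's rounded tip (10 mm thick, 26 mm wide along y).
- mug: Bystander: grey mug 80 mm across, 90 mm high; origin under its centre.
- grinder: Bystander: yellow pepper grinder 172 mm high, 56 mm across; origin under its centre.
- mold: Bystander: open plastic dumpling mold lying flat, two discs, 215 by 84 mm, about 17 mm high; origin under its centre.
- dish: Bystander: small white sauce dish 90 mm across, 22 mm high; origin under its centre.
- jar: Bystander: closed jar 60 mm across, 90 mm high; origin under its centre.
- spoon: Bystander: steel spoon lying flat.
There are look-alikes about, which are no part of the job. There is more than one size of the part that bears lid_knob; the job needs the middle-sized.

How it is judged (in metres and radians):
On the way, in this order (a step that is already met when the one before it is completed fails the run):
1. the lid is seated level on the bowl's rim and let go (horizontal distance between lid_knob and bowl_rim below 0.009 m and angle between lid_knob's own z axis and vertical below 0.05 rad and z of lid_knob in the frame of bowl_rim between 0.0275 and 0.0325 m and distance between the grasp point and lid_knob above 0.05 m), for 0.2 s.
2. the leg is at the length mark, pushed there by the gripper, with the lever still open (value of joint keeper between 0.06 and 0.07 m and value of joint cam_lever above 0.25 rad and contact force between the fingers and stand above 0.3 N and distance between the grasp point and leg_grip below 0.06 m), for 0.1 s.
3. the lever is fully shut with the leg at the mark (value of joint keeper between 0.06 and 0.07 m and value of joint cam_lever below 0.05 rad), for 0.2 s.
At the end, for the whole second after the job is handed in: Lid on the rim: within 9 mm of the axis, tilt under 0.05 rad, knob centre 27.5 to 32.5 mm above the rim. Slide 0.060 to 0.070. Lever under 0.05 rad. Fingers still press leg or lever with over 2.5 N, grasp point within 40 mm of leg_grip (all of step 3 and horizontal distance between lid_knob and bowl_rim below 0.009 m and angle between lid_knob's own z axis and vertical below 0.05 rad and z of lid_knob in the frame of bowl_rim between 0.0275 and 0.0325 m and contact force between the fingers and stand above 2.5 N and distance between the grasp point and leg_grip below 0.04 m); the arm keeps its last pose, push and grip.
It fails at once if the lever is shut more than half-way while the leg is off the mark by over 8 mm (value of joint cam_lever below 0.22 rad and (value of joint keeper below 0.057 m or value of joint keeper above 0.073 m)).
It fails at once if a bystander is moved by more than 30 mm (distance of any of mug, grinder, mold, dish, jar, spoon from where it was at the start of the episode above 0.03 m).
It also fails if it takes over 51 s, if anything falls off the work surface, if the arm or the gripper's body presses on something with over 40 N, if the wrist force passes 120 N, or if a joint passes its speed limit or range.

ROBOT

A 6-joint arm with a two-finger parallel gripper is mounted at the origin on the work surface. World frame = base frame: x ahead of the robot, y to its left, z up, the work surface at z = 0. Lengths are in mm, angles in rad, forces in N, time in s.
With the tool pointing down it reaches from about 375 to 900 mm from the base axis. Payload 3.1 kg.
Tool frame: the origin (TCP) lies midway between the tips of the shut fingers; the grasp point (between the pads) lies 19 mm behind it; z points along the fingers, y is the direction in which the jaws open and shut (so a half turn about z gives the same grasp; the last joint's range is limited). The gripper opens to 87 mm and grips with 3 to 60 N. Pads are 19 mm wide; open, the fingers measure 117 mm over their backs; the gripper's body (75 mm by 190 mm) begins 51 mm behind the grasp point.
Start: joints at [-1.353, 0.527, 1.433, -0, 1.181, -0.178], TCP at [240.987, -576.647, 222.548] pointing down, gripper open.
Joint ranges: [-3.08, 3.08], [-0.75, 2.2], [0.22, 2.44], [-1.43, 4.57], [0, 2.65], [-2.85, 2.85]. Speed limits (rad/s): [2.79, 2.79, 3.14, 3.14, 3.14, 3.14].

INTERFACE

Orientations are given as a rotation vector (axis times angle).
In Python, from plant import observe, capture, camera_model, arm gives the robot as it stands.
- The arm moves only by the shell command python3 -m inch 'ROWS' [OPENING] [FORCE]. ROWS is JSON, a list that holds one entry, the list of rows, each a list of 6 numbers: the shift along the world's x, y, z in m, then the turn, a rotation vector about the world's x, y, z in degrees. In form: [[[x, y, z, wx, wy, wz], ...]]. A call has 1 to 20 rows; each row is the pose to reach, as a shift and turn from the pose commanded when the call began; what a row does not reach only later rows make up. A row lasts 1/8 s, in which the tool goes at most 62.5 mm and 10.7 degrees, less where a joint would pass 70% of its speed; a pose out of reach is approached as far as the arm can. A call with a gripper value outside its range is refused whole. OPENING is the closure, from 0 (fully open) to 1 (shut), set as the call begins (- or left out, the last holds). The fingers move at their own pace and stop on an object; FORCE is the grip in N (left out, the last holds). Time passes only in rows, so rows that repeat a pose let the fingers close. It gives the time, the measured TCP pose, the force and the opening at its end, in the units of the state.
- observe(): the state, without advancing time (a new reading comes with each control period).
- capture(name): name is "scene" or "top" or "wrist"; returns (picture, depth): 420x560x3 uint8, red, green, blue; 420x560 float32, mm along the optical axis (not along the pixel's ray), 0 where there is no reading.
- camera_model(name): a dict with "mtx" (3x3 intrinsics, pixels), "camera_from_world" (4x4, takes a point from world to camera coordinates); the wrist camera has in their place "T_tool_cam" (4x4, takes a point from camera to tool coordinates, whose origin is the TCP and whose axes are the flange's). Camera axes: x right, y up, looking along -z (the intrinsics and any distortion apply to the point x, -y, -z); pixel columns grow to the right and rows downward; lengths in mm; the calibration is good to about 2 mm. A picture is of the moment at which its call begins: read the wrist's pose just before it. camera_model takes no time and is no camera call.
- arm.close_job(): hands the job in, once; it reports no verdict.
The state is a dict: "time_s": time; "joints": joint angles; "qvel": joint speeds; "effort": joint torques, N m; "tool_pos": TCP position; "orientation": TCP orientation; "force": force on the tool from outside, world axes, zero at the start; "ft_torque": the same for the moment, N m; "finger_gap": finger opening in mm.
Only numpy, scipy, OpenCV 4.12 (cv2) and the standard library are available. Lean on these libraries where they do the work, as an engineer would, in place of code of your own. Each camera call takes 0.05 s, during which the arm holds its last target. There are 200 camera calls.

## Working session

There is one attempt and no reset: what is moved stays moved. The work goes in short steps, Python scripts to look and compute and a shell command to move; the robot and the scene stay as the last step left them, time stands still between calls to the robot, and variables do not carry over. Pictures are saved under pics/ and viewed, about 8 in all and at most 12, crops included, and the job is handed in when it is done.

```bash
ls; mkdir -p pics
cat > h.py <<'E'
import numpy as np, cv2
from plant import observe, capture, camera_model
from scipy.spatial.transform import Rotation as R
def cam(name, st=None):
    m=camera_model(name); K=np.array(m['mtx'])
    if 'camera_from_world' in m: T=np.linalg.inv(np.array(m['camera_from_world']))
    else:
        W=np.eye(4); W[:3,:3]=R.from_rotvec(st['orientation']).as_matrix(); W[:3,3]=st['tool_pos']
        T=W@np.array(m['T_tool_cam'])
    return K,T
def grab(name):
    st=observe(); rgb,d=capture(name); K,T=cam(name,st); return rgb,d,K,T
def pts(d,K,T):
    v,u=np.indices(d.shape); z=d
    P=np.stack([(u-K[0,2])/K[0,0]*z,-(v-K[1,2])/K[1,1]*z,-z],-1)
    return P@T[:3,:3].T+T[:3,3]
def ray(u,v,K,T,h):
    r=T[:3,:3]@np.array([(u-K[0,2])/K[0,0],-(v-K[1,2])/K[1,1],-1]); o=T[:3,3]
    return o+r*(h-o[2])/r[2]
def save(n,rgb): cv2.imwrite('pics/'+n,rgb[...,::-1])
E
python3 - <<'E'
from h import *
for n in ['top','scene']:
    g=grab(n); save(n+'0.png',g[0]); np.savez(n+'0.npz',rgb=g[0],d=g[1],K=g[2],T=g[3]); print(n,g[3].round(2).tolist(),{k:v for k,v in camera_model(n).items() if k not in('mtx','camera_from_world')})
a=cv2.imread('pics/top0.png'); 
print(observe()['time_s'])
E
```

```text
pics
top [[-0.0, 0.99, -0.13, 364.66], [-1.0, -0.0, 0.01, 21.6], [0.01, 0.13, 0.99, 1515.33], [0.0, 0.0, 0.0, 1.0]] {}
scene [[0.84, -0.37, 0.41, 977.93], [0.55, 0.54, -0.64, -663.09], [0.01, 0.76, 0.65, 767.3], [0.0, 0.0, 0.0, 1.0]] {}
0.1
```

View pics/top0.png

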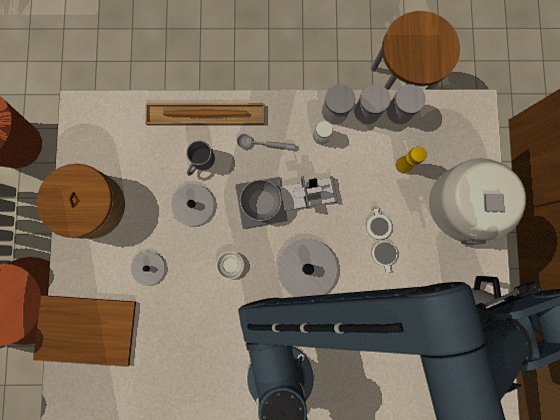

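View pics/scene0.png

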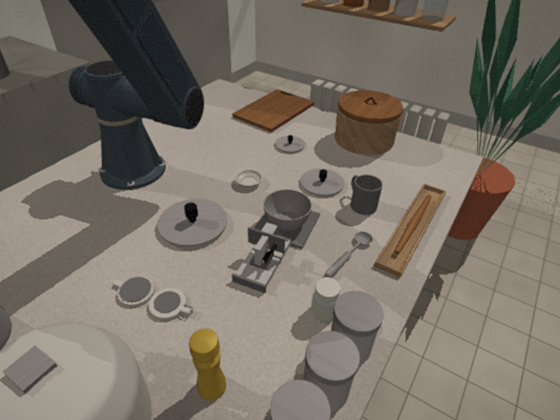

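The top view shows three lids: small (148,268), middle (193,204) and large (308,267). Bowl and stand are at (262,202), with the rail running right (-y). I'll measure the diameters and confirm in a crop.

Run:
```python
from h import *
o=np.load('top0.npz'); rgb,d,K,T=[o[k] for k in('rgb','d','K','T')]
P=pts(d,K,T)
print('table z',np.median(P[300:350,160:220,2]))
for n,(u,v),r in [('small',(148,268),22),('mid',(193,204),26),('large',(308,267),34)]:
    yy,xx=np.indices(d.shape); near=(xx-u)**2+(yy-v)**2<r*r
    m=near&(P[...,2]>5)
    q=P[m]; pl=q[(q[:,2]<20)]
    c,(a,b),_=cv2.minAreaRect(pl[:,:2].astype(np.float32)); (cx,cy),rad=cv2.minEnclosingCircle(pl[:,:2].astype(np.float32))
    k=q[q[:,2]>30]; print(n,(cx,cy),2*rad,a,b,'platez',np.median(pl[:,2]),'knob',k[:,:2].mean(0),k[:,2].max(),len(k))
# stand: bowl rim
s=P[170:235,230:350].reshape(-1,3)
rim=s[(s[:,2]>68)&(s[:,2]<82)&(s[:,1]>s[:,1].max()-160)]
print('rim',cv2.minEnclosingCircle(rim[:,:2].astype(np.float32)))
for lo,hi in [(12,27),(40,60),(60,82),(82,100)]:
    w=s[(s[:,2]>lo)&(s[:,2]<hi)]; print(lo,hi,cv2.minAreaRect(w[:,:2].astype(np.float32)),len(w))
c1=cv2.resize(rgb[165:240,160:350],(780,308),interpolation=cv2.INTER_CUBIC)
o=np.load('scene0.npz'); c2=cv2.resize(o['rgb'][155:295,170:360],(390,287),interpolation=cv2.INTER_CUBIC)
g=np.zeros((600,780,3),np.uint8); g[:308]=c1; g[308:595,:390]=c2; save('crop1.png',g)
```

```text
table z 0.20450819517270702
small (344.7425231933594, 424.3154296875) 139.29989624023438 131.41912841796875 126.30461120605469 platez 9.842590709678234 knob [346.51247359 365.34124522] 1515.3333421006225 41
mid (552.5980224609375, 283.97198486328125) 172.91131591796875 168.45240783691406 158.72061157226562 platez 12.32908976222052 knob [531.14999967 257.43629333] 1515.3333421006225 61
large (346.5455322265625, -94.81552124023438) 219.1855010986328 196.40394592285156 216.2006378173828 platez 16.32785611090935 knob [311.7032379  -69.13240845] 1515.3333421006225 255
rim ((557.8621826171875, 59.549766540527344), 65.88141632080078)
12 27 ((571.1791381835938, -26.084152221679688), (147.6813507080078, 321.3491516113281), 9.584659576416016) 1664
40 60 ((558.264404296875, -2.6251754760742188), (247.08705139160156, 121.35543823242188), 89.70645141601562) 288
60 82 ((560.8384399414062, -4.6011199951171875), (129.041748046875, 255.49969482421875), 3.2526755332946777) 274
82 100 ((580.2666625976562, -5.5367584228515625), (96.67291259765625, 255.83338928222656), 2.153048038482666) 248
```

View pics/crop1.png

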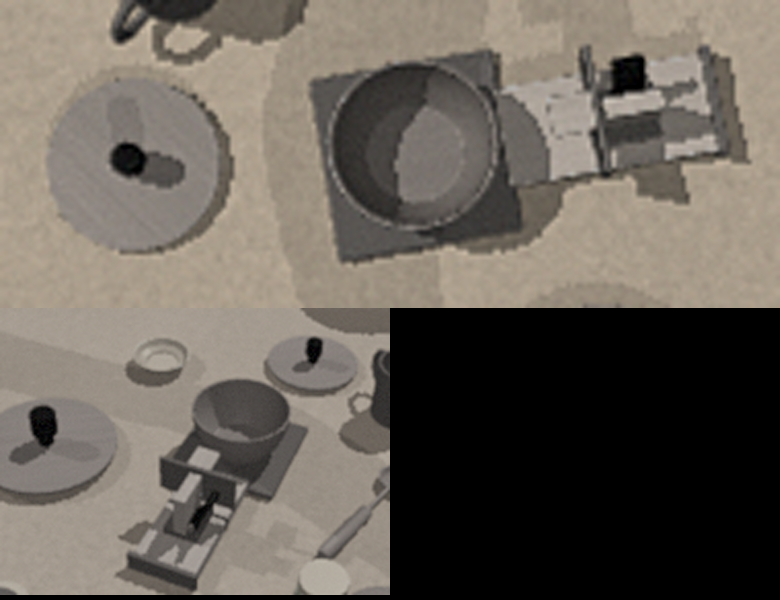

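The crop confirms the choice: of the small (148,268), middle (193,204) and large (308,267) lids, the middle one is just wider than the bowl, as 140 mm against a 132 mm rim should be. The keeper and its black lever sit on the rail to the right of the bowl. Next I need rough poses.

Run:
```python
from h import *
o=np.load('top0.npz'); rgb,d,K,T=[o[k] for k in('rgb','d','K','T')]
P=pts(d,K,T); ok=d>0
for n,u,v,r in [('small',148,268,22),('mid',193,204,26),('large',308,267,34)]:
    yy,xx=np.indices(d.shape); m=((xx-u)**2+(yy-v)**2<r*r)&ok&(P[...,2]>6)&(P[...,2]<25)
    c,rad=cv2.minEnclosingCircle(P[m][:,:2].astype(np.float32)); print(n,np.round(c,1),2*rad)
print('knob top ray',ray(190.9,203.5,K,T,51))
s=P[165:245,225:355][ok[165:245,225:355]]
rim=s[(s[:,2]>68)&(s[:,2]<82)&(s[:,1]>-20)]
c,rad=cv2.minEnclosingCircle(rim[:,:2].astype(np.float32)); print('rim',c,rad)
w=s[(s[:,2]>12)&(s[:,2]<27)&(s[:,1]<-40)]; print('rail',cv2.minAreaRect(w[:,:2].astype(np.float32)))
w=s[(s[:,2]>60)&(s[:,2]<97)&(s[:,1]<-25)]; print('leg',cv2.minAreaRect(w[:,:2].astype(np.float32)),len(w))
st=observe(); print(st['orientation'],R.from_rotvec(st['orientation']).as_matrix().round(2).tolist(),st['force'],st['finger_gap'])
m=camera_model('wrist'); print(m)
```

```text
small [346.2 424. ] 136.87277221679688
mid [550.4 287.7] 171.1707000732422
large [348.1 -94.2] 218.7012176513672
knob top ray [549.03579856 281.47141021  51.        ]
rim (557.8621826171875, 59.549766540527344) 65.88141632080078
rail ((524.9834594726562, -127.3330307006836), (212.34486389160156, 209.59422302246094), 12.460604667663574)
leg ((591.1983032226562, -89.31343841552734), (77.12525939941406, 91.1868896484375), 51.10505676269531) 321
[-3.07839394e+00 -6.17279190e-01  1.08954243e-04] [[0.92, 0.39, -0.0], [0.39, -0.92, 0.0], [0.0, -0.0, -1.0]] [ 0.41330232 -0.10532547  0.09172768] 86.83247857060337
{'mtx': array([[290.47724548,   0.        , 277.67138852],
       [  0.        , 290.47724548, 210.01547894],
       [  0.        ,   0.        ,   1.        ]]), 'T_tool_cam': array([[-4.33638430e-04,  9.62396563e-01,  2.71648059e-01,
         7.57032719e+01],
       [ 9.99999684e-01,  5.98326355e-04, -5.23430703e-04,
         7.49512683e-01],
       [-6.66282102e-04,  2.71647746e-01, -9.62396518e-01,
        -1.62036537e+02],
       [ 0.00000000e+00,  0.00000000e+00,  0.00000000e+00,
         1.00000000e+00]])}
```

```bash
python3 -m inch '[[[0.15,0.2,0.05,0,0,20],[0.15,0.2,0.05,0,0,20],[0.15,0.2,0.05,0,0,30],[0.15,0.2,0.05,0,0,40],[0.319,0.607,0.028,0,0,50],[0.319,0.607,0.028,0,0,60],[0.319,0.607,0.028,0,0,70],[0.319,0.607,0.028,0,0,77],[0.319,0.607,0.028,0,0,77],[0.319,0.607,0.028,0,0,77],[0.319,0.607,0.028,0,0,77],[0.319,0.607,0.028,0,0,77],[0.319,0.607,0.028,0,0,77],[0.319,0.607,0.028,0,0,77],[0.319,0.607,0.028,0,0,77]]]' 0
python3 - <<'E'
from h import *
g=grab('wrist'); save('w1.png',g[0]); np.savez('w1.npz',rgb=g[0],d=g[1],K=g[2],T=g[3]); st=observe(); print(st['time_s'],st['tool_pos'],st['joints'])
E
```

```text
time_s: 1.98
tool_pos: [559.7, 28.8, 250.7]
orientation: [2.029, 2.398, -0.0]
force: [0.6, -0.1, 0.6]
finger_gap: 87.1
2.025 [559.73492353  28.92042467 250.67937004] [-1.47640188e-01  4.07846549e-01  1.56358511e+00 -1.94570620e-04
  1.17020173e+00 -3.14197251e-01]
```

View pics/w1.png

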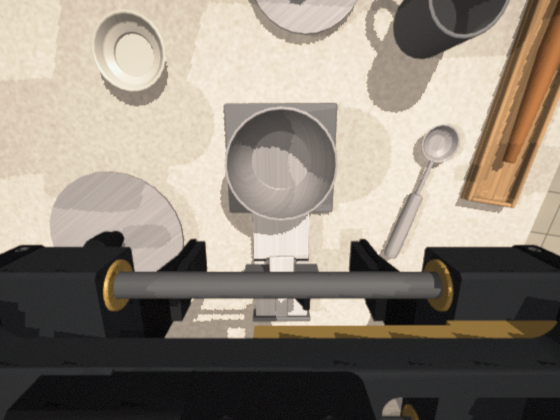

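The wrist view shows the bowl at about (281,163) on its square base (225–337, 103–213), aligned with the image. The leg, at about (280,290), is partly hidden by the gripper. I'll fit the rim and the stand yaw.

```bash
cat >> h.py <<'E'
def fitc(p):
    A=np.c_[2*p,np.ones(len(p))]; s=np.linalg.lstsq(A,(p**2).sum(1),rcond=None)[0]; return s[:2],np.sqrt(s[2]+s[0]**2+s[1]**2)
E
python3 - <<'E'
from h import *
o=np.load('w1.npz'); rgb,d,K,T=[o[k] for k in('rgb','d','K','T')]
P=pts(d,K,T); ok=d>0; yy,xx=np.indices(d.shape)
near=ok&(abs(xx-281)<75)&(yy>90)&(yy<240)
z=P[...,2]; print('table z',np.median(z[60:90,200:260]), 'rim z max', np.percentile(z[near&(yy<225)],99.5))
m=near&(z>71)&(z<79)&(yy<225); p=P[m][:,:2]
for _ in range(5):
    c,r=fitc(p); e=np.hypot(*(p-c).T)-r; p=p[abs(e)<5]
print('rim',c,r,len(p))
b=near&(z>9)&(z<30)
cnt=cv2.findContours((b&(yy<214)).astype(np.uint8),0,1)
q=P[b&(yy<213)][:,:2].astype(np.float32)
print('base rect',cv2.minAreaRect(q), 'base z',np.median(z[b&(yy<213)]))
# rail side edges
L=[];Rr=[]
for v in range(217,245):
    cc=np.where(b[v]&(z[v]>14)&(z[v]<26))[0]
    if len(cc): L.append(P[v,cc[0],:2]);Rr.append(P[v,cc[-1],:2])
for E in (L,Rr):
    E=np.array(E,np.float32); f=cv2.fitLine(E,cv2.DIST_HUBER,0,.01,.01).ravel(); print('edge',f,np.degrees(np.arctan2(f[1],f[0])),len(E))
for side in('L','R'):
    E=[]
    for v in range(112,206):
        cc=np.where(b[v])[0]
        if len(cc): E.append(P[v,cc[0] if side=='L' else cc[-1],:2])
    f=cv2.fitLine(np.array(E,np.float32),cv2.DIST_HUBER,0,.01,.01).ravel(); print('base',side,f,np.degrees(np.arctan2(f[1],f[0])))
E
```

```text
table z -0.07105579669533313 rim z max 75.85291966864045
rim [559.45842515  59.80247133] 63.68929439348771 1144
base rect ((559.7156982421875, 59.9571647644043), (148.91433715820312, 148.59906005859375), 9.678912162780762) base z 14.204459495633614
edge [ 1.4103957e-01 -9.9000394e-01  5.3690564e+02 -3.9471329e+01] -81.89199 23
edge [ 1.9698068e-01 -9.8040736e-01  6.1457684e+02 -2.7001608e+01] -78.63954 23
base L [ 1.8437575e-01 -9.8285586e-01  4.8653934e+02  6.3127571e+01] -79.37526
base R [1.6478373e-01 9.8632973e-01 6.1475336e+02 8.0147728e+01] 80.51533
```

```bash
python3 -m inch '[[[-0.011,0.255,-0.03,0,0,10],[-0.011,0.255,-0.03,0,0,20],[-0.011,0.255,-0.03,0,0,30],[-0.011,0.255,-0.03,0,0,40],[-0.011,0.255,-0.03,0,0,50],[-0.011,0.255,-0.03,0,0,60],[-0.011,0.255,-0.03,0,0,70],[-0.011,0.255,-0.03,0,0,80],[-0.011,0.255,-0.03,0,0,80],[-0.011,0.255,-0.03,0,0,80]]]' 0
python3 - <<'E'
from h import *
g=grab('wrist'); rgb,d,K,T=g; save('w2.png',rgb); np.savez('w2.npz',rgb=rgb,d=d,K=K,T=T); st=observe(); print(st['time_s'],st['tool_pos'],st['joints'])
P=pts(d,K,T); z=P[...,2]; ok=(d>0)&(np.hypot(P[...,0]-549,P[...,1]-284)<85)
m=ok&(z>6)&(z<18); p=P[m][:,:2]
cn=max(cv2.findContours(m.astype(np.uint8),0,1)[0],key=cv2.contourArea)[:,0]
q=P[cn[:,1],cn[:,0],:2]
for _ in range(6):
    c,r=fitc(q); e=np.hypot(*(q-c).T)-r; q=q[abs(e)<max(2,1.5*np.std(e))]
print('plate',c,r,len(q),np.median(z[m]))
k=ok&(z>30)&(z<60)&(np.hypot(P[...,0]-549,P[...,1]-284)<30)
kk=P[k]; t=kk[kk[:,2]>kk[:,2].max()-3]; print('knob',cv2.minEnclosingCircle(t[:,:2].astype(np.float32)),kk[:,2].max(),len(t))
E
```

```text
time_s: 3.28
tool_pos: [549.2, 284.8, 220.6]
orientation: [0.014, 3.142, 0.0]
force: [-0.3, -0.2, 0.5]
finger_gap: 87.2
3.325 [549.14837331 284.92485963 220.5902092 ] [ 2.98214045e-01  5.21005737e-01  1.45138211e+00  6.50143059e-06
  1.16917161e+00 -1.26424320e+00]
plate [552.84033606 285.87624567] 68.97897413860811 299 12.103207881239314
knob ((552.923583984375, 286.0044860839844), 11.908368110656738) 52.5306497013475 216
```

View pics/w2.png

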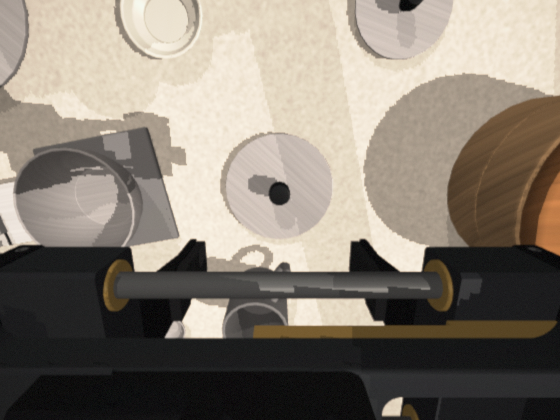

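The middle lid is confirmed (plate centred at about (278,185), knob at (279,193), radius 69 mm). I'll descend and grip the knob.

```bash
python3 -m inch '[[[0.0037,0.0011,-0.06,0,0,0],[0.0037,0.0011,-0.12,0,0,0],[0.0037,0.0011,-0.16,0,0,0],[0.0037,0.0011,-0.185,0,0,0],[0.0037,0.0011,-0.199,0,0,0],[0.0037,0.0011,-0.199,0,0,0],[0.0037,0.0011,-0.199,0,0,0]]]' 0 && python3 -m inch '[[[0,0,0,0,0,0],[0,0,0,0,0,0],[0,0,0,0,0,0],[0,0,0,0,0,0],[0,0,0,0,0,0],[0,0,0,0,0,0]]]' 1 30
```

```text
time_s: 4.2
tool_pos: [553.7, 286.8, 22.7]
orientation: [0.009, 3.139, 0.001]
force: [-0.0, -1.1, -0.8]
finger_gap: 87.3
time_s: 4.95
tool_pos: [552.6, 286.4, 21.5]
orientation: [-0.009, -3.141, 0.0]
force: [-0.3, 0.9, 0.2]
finger_gap: 34.9
```

```bash
python3 -m inch '[[[0,0,0,0,0,0],[0,0,0,0,0,0],[0,0,0,0,0,0],[0,0,0,0,0,0]]]' 1 30 && python3 -m inch '[[[0,0,0.05,0,0,0],[0,0,0.1,0,0,0],[0,0,0.13,0,0,0],[0,0,0.13,0,0,0],[0,0,0.13,0,0,0]]]'
```

```text
time_s: 5.45
tool_pos: [552.7, 286.5, 21.5]
orientation: [-0.009, -3.142, -0.0]
force: [-0.4, 0.2, -0.0]
finger_gap: 25.1
time_s: 6.08
tool_pos: [551.2, 286.0, 149.8]
orientation: [-0.009, -3.138, 0.002]
force: [-0.5, 0.5, -3.5]
finger_gap: 24.9
```

```bash
python3 -m inch '[[[0.0067,-0.03,0,0,0,0],[0.0067,-0.07,0,0,0,0],[0.0067,-0.115,0,0,0,0],[0.0067,-0.16,0,0,0,0],[0.0067,-0.2,0,0,0,0],[0.0067,-0.22,0,0,0,0],[0.0067,-0.226,0,0,0,0],[0.0067,-0.226,0,0,0,0],[0.0067,-0.226,0,0,0,0],[0.0067,-0.226,0,0,0,0]]]'
python3 - <<'E'
from h import *
g=grab('wrist'); rgb,d,K,T=g; save('w3.png',rgb); np.savez('w3.npz',rgb=rgb,d=d,K=K,T=T); st=observe(); print(st['time_s'],st['tool_pos'],R.from_rotvec(st['orientation']).as_matrix()[:,2])
P=pts(d,K,T); z=P[...,2]; ok=(d>0)&(np.hypot(P[...,0]-559.5,P[...,1]-60)<85)
print(np.histogram(z[ok],bins=np.arange(60,200,5)))
s2=grab('scene'); c=cv2.resize(s2[0][140:300,180:380],(800,640))[:600]; np.savez('s3.npz',rgb=s2[0],d=s2[1],K=s2[2],T=s2[3])
save('m3.png',np.hstack([cv2.resize(rgb,(400,300)),cv2.resize(s2[0][140:290,200:400],(400,300))]))
E
```

```text
time_s: 7.32
tool_pos: [559.3, 61.6, 151.6]
orientation: [0.007, 3.141, 0.0]
force: [0.2, -0.1, -3.9]
finger_gap: 25.0
7.375 [559.347334    61.37939153 151.63598572] [ 1.81204048e-04  1.10484215e-04 -9.99999977e-01]
(array([    0,     0,     0,     0,     0,     0,     0,     0,     0,
           0,     0,     0,     0,     0,     0,    10, 21145,     0,
          86,   201,   262,   280,   327,   780,   484,   235,   110]), array([ 60,  65,  70,  75,  80,  85,  90,  95, 100, 105, 110, 115, 120,
       125, 130, 135, 140, 145, 150, 155, 160, 165, 170, 175, 180, 185,
       190, 195]))
```

View pics/m3.png

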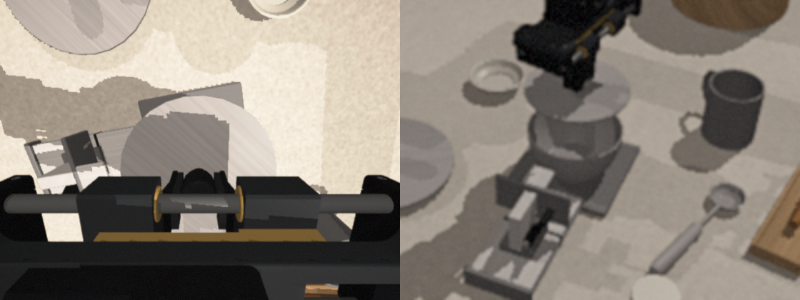

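The wrist half shows the lid held above the bowl, plate at about (198,150). The scene half shows it hanging level over the bowl at (577,90). Now the plate plane and centre, before lowering.

Run:
```python
from h import *
o=np.load('w3.npz'); rgb,d,K,T=[o[k] for k in('rgb','d','K','T')]
P=pts(d,K,T); z=P[...,2]; m=(d>0)&(np.hypot(P[...,0]-559.5,P[...,1]-60)<90)&(z>132)&(z<148)
q=P[m]; n=np.linalg.svd(q-q.mean(0),full_matrices=False)[2][2]; print('normal',n*np.sign(n[2]),q.mean(0))
cn=max(cv2.findContours(m.astype(np.uint8),0,1)[0],key=cv2.contourArea)[:,0]
cn=cn[cn[:,1]<240]; p=P[cn[:,1],cn[:,0],:2]
for _ in range(8):
    c,r=fitc(p); e=np.hypot(*(p-c).T)-r; p=p[abs(e)<max(1.5,1.5*np.std(e))]
print(c,r,len(p))
```

```text
normal [-1.72761392e-03  4.18151841e-04  9.99998420e-01] [533.47019812  61.18397587 142.13580084]
[558.77071549  61.06144354] 69.06623949656309 307
```

```bash
python3 -m inch '[[[0.0005,-0.0012,-0.03,0,0,0],[0.0005,-0.0012,-0.05,0,0,0],[0.0005,-0.0012,-0.056,0,0,0],[0.0005,-0.0012,-0.06,0,0,0],[0.0005,-0.0012,-0.062,0,0,0],[0.0005,-0.0012,-0.063,0,0,0],[0.0005,-0.0012,-0.063,0,0,0]]]'
```

```text
time_s: 8.3
tool_pos: [560.1, 59.2, 89.0]
orientation: [0.009, 3.141, -0.0]
force: [-0.8, -0.2, -3.1]
finger_gap: 25.2
```

```bash
python3 -m inch '[[[0,0,0,0,0,0],[0,0,0,0,0,0],[0,0,0,0,0,0],[0,0,0,0,0,0],[0,0,0,0,0,0],[0,0,0.04,0,0,0],[0,0,0.1,0,0,0],[0,0,0.15,0,0,0],[0,0,0.15,0,0,0],[0,0,0.15,0,0,0]]]' 0
python3 - <<'E'
from h import *
g=grab('wrist'); rgb,d,K,T=g; save('w4.png',rgb); np.savez('w4.npz',rgb=rgb,d=d,K=K,T=T); st=observe(); print(st['time_s'],st['tool_pos'])
P=pts(d,K,T); z=P[...,2]; m=(d>0)&(np.hypot(P[...,0]-559.5,P[...,1]-60)<85)&(z>70)&(z<88)
q=P[m]; n=np.linalg.svd(q-q.mean(0),full_matrices=False)[2][2]; print('normal',n*np.sign(n[2]),np.median(q[:,2]))
cn=max(cv2.findContours(m.astype(np.uint8),0,1)[0],key=cv2.contourArea)[:,0]
p=P[cn[:,1],cn[:,0],:2]
for _ in range(8):
    c,r=fitc(p); e=np.hypot(*(p-c).T)-r; p=p[abs(e)<max(1.5,1.5*np.std(e))]
print(c,r,len(p))
E
```

```text
time_s: 9.55
tool_pos: [559.1, 59.3, 238.1]
orientation: [-0.009, -3.14, -0.0]
force: [-0.9, 0.3, 0.0]
finger_gap: 87.1
9.6 [558.66452595  59.34545199 237.21723599]
normal [-1.43285068e-03 -4.41378560e-05  9.99998972e-01] 79.34811276384798
[560.14220127  58.60808624] 68.96545157090267 344
```

The lid is seated: top at 79.3 mm, normal vertical, about 1.5 mm off axis. Next a look at the leg.

```bash
python3 -m inch '[[[0.034,-0.197,-0.01,0,0,-10],[0.034,-0.197,-0.01,0,0,-20],[0.034,-0.197,-0.01,0,0,-30],[0.034,-0.197,-0.01,0,0,-40],[0.034,-0.197,-0.01,0,0,-50],[0.034,-0.197,-0.01,0,0,-60],[0.034,-0.197,-0.01,0,0,-70],[0.034,-0.197,-0.01,0,0,-80],[0.034,-0.197,-0.01,0,0,-80],[0.034,-0.197,-0.01,0,0,-80]]]' 0
python3 - <<'E'
from h import *
g=grab('wrist'); rgb,d,K,T=g; np.savez('w5.npz',rgb=rgb,d=d,K=K,T=T); st=observe(); print(st['time_s'],st['tool_pos'],R.from_rotvec(st['orientation']).as_matrix()[:,0])
P=pts(d,K,T); a=np.radians(9.7); ex=np.array([np.cos(a),np.sin(a)]); ey=np.array([-ex[1],ex[0]]); B=np.array([559.5,59.9])
S=np.stack([(P[...,:2]-B)@ex,(P[...,:2]-B)@ey,P[...,2]],-1)
# rectified height & colour maps in stand frame, 1mm grid
H=np.full((300,160),0.); C=np.zeros((300,160,3),np.uint8)
m=(d>0)&(abs(S[...,0])<80)&(S[...,1]>-260)&(S[...,1]<40)&(S[...,2]<130)
for (x,y,z),c in sorted(zip(S[m].tolist(),rgb[m].tolist()),key=lambda t:t[0][2]):
    H[int(40-y)if y<40 else 0,int(x+80)]=z; C[int(40-y),int(x+80)]=c
np.savez('rect.npz',H=H,C=C)
v,u=np.where(m); crop=rgb[v.min():v.max()+1,u.min():u.max()+1]; print(u.min(),u.max(),v.min(),v.max())
f=600/crop.shape[0]; save('w5.png',cv2.resize(crop,(int(crop.shape[1]*f),600),interpolation=cv2.INTER_CUBIC))
for lo,hi in [(35,60),(60,83),(83,87),(87,95)]:
    w=S[m&(S[...,2]>lo)&(S[...,2]<hi)&(S[...,1]<-40)]
    if len(w): print(lo,hi,np.percentile(w[:,:2],[1,50,99],axis=0).round(1).tolist(),len(w))
for x in (-30,-5,0,20,30):
    print(x,[int(H[40+yy,80+x-1:80+x+2].max()) for yy in range(50,250,4)])
E
```

```text
time_s: 10.85
tool_pos: [593.3, -137.5, 227.3]
orientation: [-2.022, -2.402, 0.001]
force: [-0.4, 0.4, 0.1]
finger_gap: 86.7
10.9 [ 593.45531986 -137.57376699  227.58421471] [-0.1700871   0.98542854  0.0009898 ]
203 351 0 226
35 60 [[9.8, -191.7], [14.5, -172.3], [20.2, -156.0]] 283
60 83 [[-51.8, -183.7], [4.3, -53.6], [51.7, -40.3]] 3532
83 87 [[-10.5, -194.5], [1.5, -170.9], [34.7, -145.4]] 776
87 95 [[-45.9, -145.9], [0.5, -133.1], [46.9, -107.7]] 1701
-30 [80, 79, 78, 78, 10, 0, 21, 20, 20, 21, 20, 20, 21, 20, 21, 20, 21, 21, 20, 20, 0, 20, 21, 92, 87, 0, 20, 22, 20, 20, 20, 19, 0, 20, 19, 19, 20, 20, 21, 20, 20, 20, 20, 19, 21, 19, 19, 20, 27, 0]
-5 [79, 79, 79, 79, 79, 80, 21, 23, 20, 20, 20, 21, 20, 20, 0, 92, 90, 92, 91, 92, 92, 92, 91, 91, 0, 85, 85, 85, 85, 85, 85, 87, 85, 85, 85, 85, 84, 0, 0, 0, 21, 19, 20, 20, 20, 20, 21, 20, 26, 0]
0 [79, 79, 80, 79, 79, 79, 21, 20, 21, 21, 20, 20, 19, 20, 0, 92, 91, 91, 91, 91, 90, 91, 91, 91, 0, 85, 86, 86, 85, 86, 84, 86, 85, 84, 85, 84, 85, 0, 0, 0, 21, 21, 21, 20, 20, 20, 21, 21, 27, 0]
20 [79, 80, 80, 80, 80, 0, 20, 21, 21, 20, 20, 19, 20, 20, 19, 20, 20, 20, 21, 20, 0, 20, 20, 92, 0, 30, 30, 30, 62, 63, 63, 61, 63, 64, 57, 0, 0, 19, 19, 21, 20, 20, 20, 19, 20, 20, 21, 20, 26, 0]
30 [79, 79, 79, 79, 10, 19, 20, 20, 18, 19, 20, 20, 20, 20, 20, 20, 19, 20, 19, 22, 0, 20, 21, 91, 0, 0, 0, 20, 83, 83, 82, 84, 83, 83, 83, 0, 0, 20, 21, 20, 20, 20, 21, 20, 19, 20, 20, 19, 26, 0]
```

View pics/w5.png

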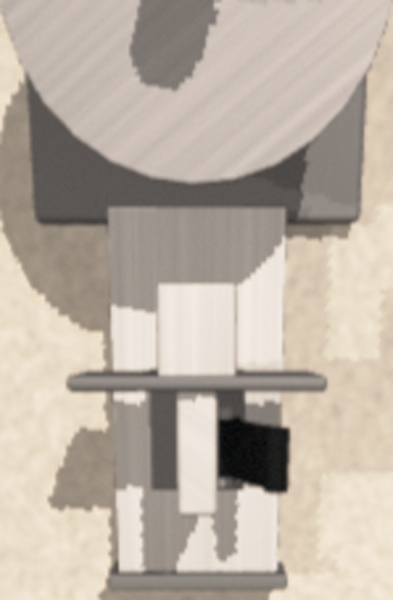

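The crop shows the seated lid at the top. Below it are the tongue (158–236, 283–375), the push plate at row 380, the post (178–217, 390–513), the open black lever (218–288, 420–490) and the foot's dark left flank ending at row 490. The foot's rear edge gives the travel needed.

Run:
```python
from h import *
o=np.load('w5.npz'); rgb,d,K,T=[o[k] for k in('rgb','d','K','T')]
P=pts(d,K,T); a=np.radians(9.7); ex=np.array([np.cos(a),np.sin(a)]); ey=np.array([-ex[1],ex[0]]); B=np.array([559.5,59.9])
S=np.stack([(P[...,:2]-B)@ex,(P[...,:2]-B)@ey,P[...,2]],-1)
m=(d>0)&(abs(S[...,0])<80)&(S[...,1]>-260)&(S[...,1]<-95)&(S[...,2]<130)
def rep(n,w):
    w=S[m&w]; print(n,len(w),'x',np.percentile(w[:,0],[1,99]).round(1),'y',np.percentile(w[:,1],[1,99]).round(1),'z',np.median(w[:,2]).round(1))
x,y,z=S[...,0],S[...,1],S[...,2]
rep('foot',(z>25)&(z<36)&(abs(x)<38)&(y>-225)); rep('footL',(z>25)&(z<36)&(x<-6)&(x>-35)&(y>-225))
rep('tongue',(z>87)&(abs(x)<14)); rep('platetop',(z>88)&(abs(x)>20)); rep('post',(z>82)&(z<88)&(x<8)&(y<-151))
rep('lever',(z>36)&(x>11)&(y<-155)); rep('rail',(z>16)&(z<23)); rep('stop',(z>24)&(z<32)&(y<-225))
# foot y using brightness: dark columns x -22..-14 at z~30
print([(v,S[v,u].round(0).tolist(),int(rgb[v,u].mean())) for u in [264] for v in range(143,200,3)])
# rail line dark scan
for u in (248,252,300,304): print(u,[(int(S[v,u,1]),int(rgb[v,u].mean())) for v in range(100,220,4)])
```

```text
foot 472 x [-20.9  22.3] y [-195.4 -140.3] z 30.0
footL 373 x [-20.9  -9.4] y [-195.3 -150.9] z 30.0
tongue 1140 x [-13.5  13.4] y [-145.9 -107.7] z 90.9
platetop 376 x [-48.1  49.6] y [-146.  -139.9] z 90.6
post 623 x [-7.   7.9] y [-194.5 -151.2] z 85.0
lever 670 x [11.1 37.5] y [-190.4 -157. ] z 67.7
rail 4082 x [-38.9  40. ] y [-239.4  -95.4] z 20.1
stop 377 x [-42.9  44.9] y [-247.4 -239. ] z 25.8
[(143, [-13.0, -141.0, 90.0], 147), (146, [-13.0, -144.0, 90.0], 113), (149, [-15.0, -151.0, 30.0], 86), (152, [-16.0, -155.0, 30.0], 87), (155, [-16.0, -158.0, 30.0], 86), (158, [-16.0, -162.0, 31.0], 87), (161, [-16.0, -165.0, 30.0], 86), (164, [-16.0, -169.0, 30.0], 86), (167, [-16.0, -173.0, 29.0], 86), (170, [-16.0, -176.0, 30.0], 85), (173, [-16.0, -180.0, 29.0], 87), (176, [-16.0, -184.0, 30.0], 86), (179, [-16.0, -188.0, 31.0], 84), (182, [-16.0, -191.0, 30.0], 86), (185, [-16.0, -195.0, 30.0], 121), (188, [-16.0, -201.0, 21.0], 147), (191, [-16.0, -205.0, 22.0], 146), (194, [-17.0, -209.0, 20.0], 146), (197, [-17.0, -213.0, 19.0], 145)]
248 [(-94, 144), (-98, 143), (-103, 142)
[... 818 characters left out ...]
6, 231), (-121, 231), (-126, 230), (-131, 231), (-135, 230), (-140, 150), (-141, 149), (-145, 178), (-155, 184), (-160, 126), (-165, 71), (-164, 19), (-168, 10), (-172, 17), (-176, 20), (-181, 16), (-186, 176), (-201, 226), (-206, 226), (-211, 225), (-216, 224), (-222, 224), (-227, 223), (-233, 224), (-239, 157)]
304 [(-94, 229), (-98, 230), (-103, 230), (-107, 229), (-112, 230), (-116, 228), (-121, 230), (-126, 229), (-131, 229), (-135, 228), (-140, 150), (-141, 149), (-145, 177), (-155, 135), (-160, 126), (-165, 95), (-162, 22), (-167, 25), (-171, 23), (-175, 21), (-179, 22), (-183, 26), (-200, 225), (-206, 225), (-211, 224), (-217, 224), (-222, 223), (-227, 222), (-233, 222), (-238, 149)]
```

The leg index is at stand y ≈ -196 against the mark at -142, so there's about 54 mm of travel. The plate's rear face is at -146 and should end at -92, with the tongue tip at about -54. I'll lower the open gripper around post and lever, behind the plate.

```bash
python3 -m inch '[[[-0.0008,0.0327,0,0,0,0],[-0.0008,0.0327,-0.05,0,0,0],[-0.0008,0.0327,-0.1,0,0,0],[-0.0008,0.0327,-0.13,0,0,0],[-0.0008,0.0327,-0.15,0,0,0],[-0.0008,0.0327,-0.165,0,0,0],[-0.0008,0.0327,-0.1715,0,0,0],[-0.0008,0.0327,-0.1715,0,0,0],[-0.0008,0.0327,-0.1715,0,0,0]]]' 0
python3 - <<'E'
from h import *
g=grab('scene'); save('s6.png',np.hstack([cv2.resize(g[0][170:300,210:350],(560,520),interpolation=cv2.INTER_CUBIC)])); print(observe()['tool_pos'])
E
```

```text
time_s: 12.02
tool_pos: [593.7, -105.3, 57.9]
orientation: [2.025, 2.4, 0.001]
force: [0.1, -0.4, -0.7]
finger_gap: 86.7
[ 593.73878355 -105.25708997   57.97440215]
```

View pics/s6.png

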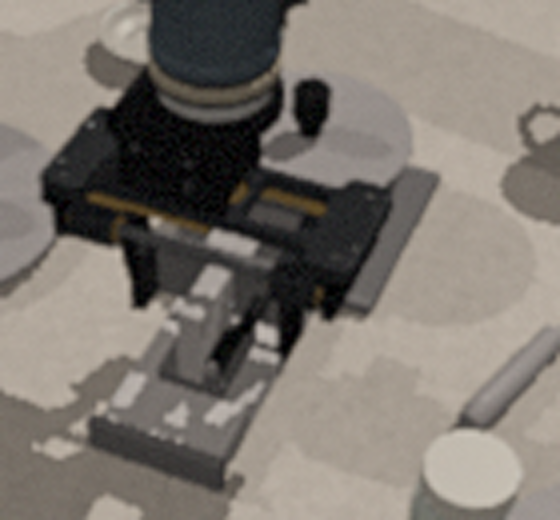

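The fingers at (145,290) and (295,310) straddle post and lever behind the plate, and the lid is seated. First push: 60 mm.

```bash
python3 -m inch '[[[-0.0013,0.0079,0,0,0,0],[-0.0024,0.0138,0,0,0,0],[-0.0034,0.0197,0,0,0,0],[-0.0047,0.0276,0,0,0,0],[-0.0061,0.0355,0,0,0,0],[-0.0074,0.0434,0,0,0,0],[-0.0088,0.0513,0,0,0,0],[-0.0101,0.0591,0,0,0,0],[-0.0101,0.0591,0,0,0,0],[-0.0101,0.0591,0,0,0,0]]]' 0
cat > leg.py <<'E'
from h import *
g=grab('wrist'); rgb,d,K,T=g; st=observe(); print(st['time_s'],st['tool_pos'],st['force'],st['finger_gap'])
a=np.radians(9.7); ex=np.array([np.cos(a),np.sin(a)]); ey=np.array([-ex[1],ex[0]]); B=np.array([559.5,59.9])
t=np.array(st['tool_pos'][:2])-B; print('tcp stand',t@ex,t@ey)
P=pts(d,K,T); S=np.stack([(P[...,:2]-B)@ex,(P[...,:2]-B)@ey,P[...,2]],-1)
x,y,z=S[...,0],S[...,1],S[...,2]
w=S[(d>0)&(z>87)&(z<95)&(abs(x)<12)&(y<-20)]; print('tongue tip',np.percentile(w[:,1],[95,99,100]),'n',len(w))
w=S[(d>0)&(z>87)&(z<95)&(abs(x)>18)&(abs(x)<50)&(y<-20)&(y>-160)]; 
if len(w): print('plate front',np.percentile(w[:,1],[1,90,98]),len(w))
l=S[(d>0)&(np.hypot(x,y)<75)&(z>70)&(z<84.)]; print('lid z',np.median(l[:,2]),len(l))
np.savez('leg.npz',rgb=rgb,d=d,K=K,T=T)
E
python3 leg.py
```

```text
time_s: 13.32
tool_pos: [582.8, -45.3, 56.7]
orientation: [-2.026, -2.399, -0.001]
force: [0.4, -1.9, 0.9]
finger_gap: 87.2
13.375 [582.79510432 -45.46103199  56.72193677] [ 0.43923739 -1.00722662  0.75707487] 86.95242749476493
tcp stand 5.209850227947755 -107.77971240815421
tongue tip [-59.27497724 -58.13783771 -57.87492743] n 4075
plate front [-115.19625902  -91.12559863  -90.69612379] 1900
lid z 79.19877531468035 47466
```

```bash
python3 -m inch '[[[-0.0004,0.0023,0,0,0,0],[-0.0008,0.0047,0,0,0,0],[-0.0008,0.0047,0,0,0,0],[-0.0008,0.0047,0,0,0,0],[-0.0008,0.0047,0,0,0,0]]]' 0
python3 leg.py
python3 - <<'E'
from h import *
g=grab('scene'); save('s7.png',np.hstack([cv2.resize(g[0][190:290,220:320],(600,600),interpolation=cv2.INTER_CUBIC)]))
E
```

```text
time_s: 14.0
tool_pos: [582.2, -41.4, 56.9]
orientation: [-2.026, -2.401, 0.0]
force: [0.3, -3.7, -2.5]
finger_gap: 87.2
14.05 [582.15102966 -41.34500591  56.91322165] [ 0.45717757 -3.05222971 -2.13465888] 86.7345784293608
tcp stand 5.268490286385936 -103.61401148563577
tongue tip [-55.29021989 -54.25144989 -53.91417587] n 4071
plate front [-110.87268206  -87.19169166  -86.85133297] 1888
lid z 79.19279180095613 48468
```

View pics/s7.png

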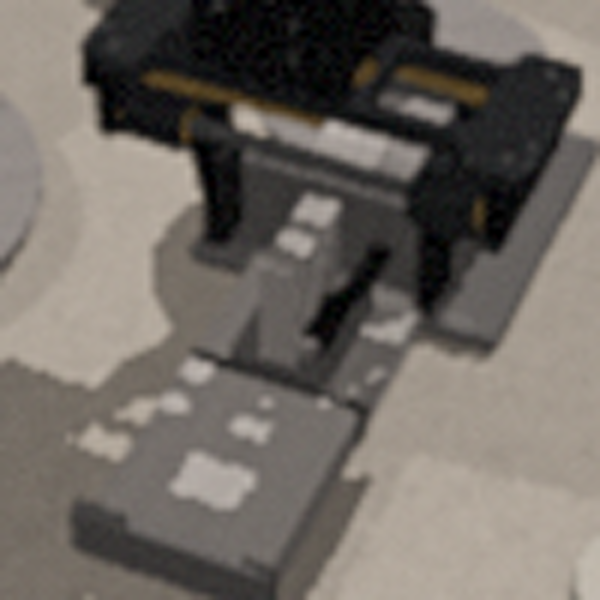

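The dark mark line runs from (190,355) to (365,405), with the foot's rear edge right against it and the lever still open. I'll nudge 0.7 mm, then squeeze.

```bash
python3 -m inch '[[[-0.0001,0.0007,0,0,0,0],[-0.0001,0.0007,0,0,0,0]]]' 0 && python3 -m inch '[[[0,0,0,0,0,0],[0,0,0,0,0,0],[0,0,0,0,0,0],[0,0,0,0,0,0],[0,0,0,0,0,0],[0,0,0,0,0,0],[0,0,0,0,0,0],[0,0,0,0,0,0],[0,0,0,0,0,0],[0,0,0,0,0,0],[0,0,0,0,0,0],[0,0,0,0,0,0]]]' 1 45 
python3 leg.py
```

```text
time_s: 14.35
tool_pos: [582.0, -40.5, 57.0]
orientation: [-2.026, -2.401, 0.0]
force: [0.4, -5.1, -3.2]
finger_gap: 87.1
time_s: 15.85
tool_pos: [579.3, -40.9, 58.6]
orientation: [-2.02, -2.401, 0.007]
force: [-7.7, -4.2, 13.6]
finger_gap: 22.7
15.9 [579.2564011  -40.92547802  58.62058124] [-5.97439457 -4.02634939 12.78326901] 22.7067003644954
tcp stand 2.4859308684346373 -102.71276722298646
tongue tip [-54.78073074 -53.61276087 -53.21813568] n 4195
plate front [-94.13144677 -86.49530628 -86.02245072] 413
lid z 79.18582782137983 48013
```

Run:
```python
from h import *
g=grab('scene'); o=np.load('leg.npz')
save('s8.png',np.hstack([cv2.resize(g[0][190:290,220:320],(450,450),interpolation=cv2.INTER_CUBIC),cv2.resize(o['rgb'][100:300,180:380],(340,450))]))
```

```text
(no output)
```

View pics/s8.png

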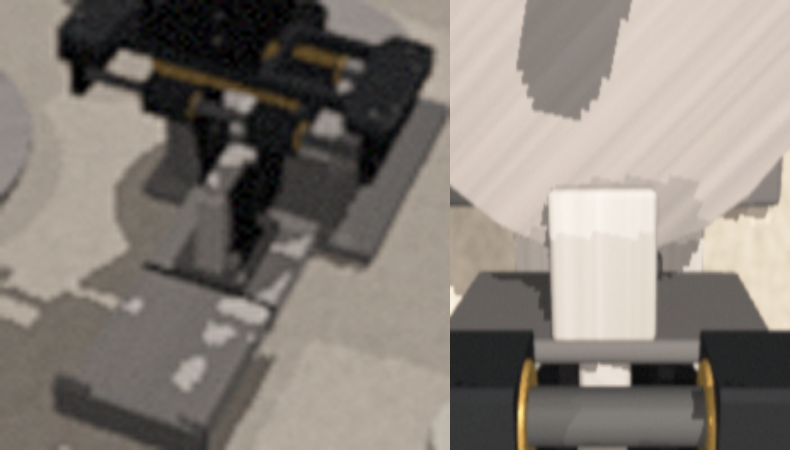

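The scene half shows the lever upright between finger and post at about (250,230), with the foot at the line. The wrist half shows the tongue (605,250) over the lid. A firmer squeeze will confirm the lever is at its stop.

```bash
python3 -m inch '[[[0,0,0,0,0,0],[0,0,0,0,0,0],[0,0,0,0,0,0],[0,0,0,0,0,0],[0,0,0,0,0,0],[0,0,0,0,0,0]]]' 1 60
python3 leg.py
python3 - <<'E'
from h import *
o=np.load('leg.npz'); g=grab('scene'); rgb,d,K,T=g
a=np.radians(9.7); ex=np.array([np.cos(a),np.sin(a)]); ey=np.array([-ex[1],ex[0]]); B=np.array([559.5,59.9])
P=pts(d,K,T); S=np.stack([(P[...,:2]-B)@ex,(P[...,:2]-B)@ey,P[...,2]],-1)
x,y,z=S[...,0],S[...,1],S[...,2]
# black, facing -y surfaces behind the fingers: lever rear face near y=-131
m=(d>0)&(rgb.max(2)<55)&(y<-122)&(y>-140)&(x>0)&(x<50)&(z>35)&(z<95)
for lo in range(38,92,6):
    w=S[m&(z>=lo)&(z<lo+6)]
    if len(w): print(lo,len(w),w[:,0].min().round(1),w[:,0].max().round(1),np.median(w[:,1]).round(1))
E
```

```text
time_s: 16.7
tool_pos: [579.1, -40.9, 58.6]
orientation: [-2.02, -2.401, 0.008]
force: [-7.2, -4.3, 13.8]
finger_gap: 22.4
16.75 [579.06835316 -40.93106444  58.59908688] [-8.36124961 -4.39354955 14.45806933] 21.855784505851503
tcp stand 2.2996301031202844 -102.68658969437404
tongue tip [-54.90820978 -53.58971472 -53.25950489] n 4179
plate front [-94.13215834 -86.54073826 -86.19773323] 388
lid z 79.21164373898586 48031
38 9 11.1 19.2 -128.5
44 4 11.7 16.6 -130.5
50 9 10.7 15.9 -129.1
56 4 10.7 15.8 -129.6
62 5 14.4 15.9 -132.6
68 9 10.9 16.0 -131.0
74 5 11.1 14.5 -131.4
80 10 9.8 16.5 -129.0
86 4 11.6 15.9 -125.6
```

The lever face is vertical (x about 16 at every height), the gap barely changes at 60 N, and the leg hasn't moved. I'm handing it in.

```bash
python3 -c "
from plant import arm; print(arm.close_job())"
```

```text
the job is handed in; nothing more can be done
None
```

I put the middle-sized lid (radius measured at 69 mm) on the bowl and let go. I then pushed the keeper leg about 54 mm to the mark, squeezed the lever shut and handed in at about 16.8 s, still gripping at 60 N. The hand-in gave no verdict.

Last checks:
- **Lid:** it is level with its top at 79.2 mm (expected 79). After release it sat about 1.5 mm off the bowl's axis.
- **Leg:** the tongue tip is about 16 mm inside the lid's edge. I put the slide at about 0.065 m, give or take 1–2 mm, and the picture shows the foot's rear edge against the dark line.
- **Lever:** it is upright, with its outer face at the same sideways position at every height.

Two readings were slightly off. The finger gap read about 22 mm where 25.5 mm was expected; the gap had also read about 1 mm narrow on the knob, and I put the rest down to the fingers flexing. The squeeze also shifted the tool about 3 mm sideways, with a steady 8 N sideways and 14 N upward on the wrist.

I did not check the bystanders' positions with a final picture, but I saw no contact with them.

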